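# Clamp a power module in the clutch-knob vice to one click

### The job

Set the finned power module flat on the bed of the small vice, between its two jaws and squared to them, and let go of it. Then turn the vice's orange knob clockwise until the jaw holds the module and the knob's slip clutch clicks once; stop there, before it clicks a second time, and let go. Set the module down gently and leave the spool, the jar and the loose circuit card where they are.

Things in the scene. Friction and masses are not known exactly. Their poses are not given: they have to be found in the camera images.
- vice: Fixed bench vice: grey base plate 110 (x) x 222 (y) x 15 mm. Origin on the work surface under the middle of the bed. Aluminium fence on the -y side, moving jaw with black pad on the +y side (each 70 mm along x, 16 thick, 19 high above the bed), faces across y. A blue gear housing 70 x 70 mm, top at z = 45 mm, centred at y = +108 mm, carries the knob (vertical axis at x = 0, y = +108 mm).
- bed (a point): Middle of the vice's bed, the plate's flat top, 15 mm above the vice's origin, axes as the vice's; yellow lines at x = +-26 mm. The fence was locked by hand: its inner face is somewhere from y = -32 to -44 mm, not measured. Centred here, the module clears fence and jaw by 2 mm or more.
- jaw: Moving jaw with a springy black rubber pad (5 N/mm); origin on the pad's face at bed height, mid-width; axes as the vice's. Starts with its face at y = +34 to +37 mm of the vice; goes to -y 8 mm per rad of clockwise knob turn, sliding the module to the fence. The knob turns 0.7 to 2.7 rad before the module is pinched, about 0.2 to 0.5 rad more before the clutch peaks. Turning back opens it.
- knob: Orange bar-shaped clutch knob 46 (its x) x 14 (its y) x 37 mm high on a black disc of radius 24 mm; origin on the axis at the disc's underside, 51 mm above the work surface; disc top at 59, bar top at 95 mm. Clockwise from above (yaw decreasing) tightens. While turning, it takes about 0.2 N m running free and 0.3 N m at the clutch's peak. Paused, friction drops out: see knob_grip.
- knob_grip (a point): Where to pinch the knob across its 14 mm, from above: on its axis, 80 mm above the work surface; axes as the knob's. One click is 0.39 rad of slip. Paused, the knob pushes back with 0.0 to 0.1 N m running free, 0.12 to 0.2 at the peak (0.1 rad of slip); past 0.2 rad it pulls onward (to -0.15 at 0.3): let go from 0.27 to 0.43 rad, and it settles in its notch and stays clamped. Next peak: 0.49 rad.
- click_pin (a joint): Small red tell-tale pin, 7 mm across, in the top of the knob's bar, 12 mm from its axis, driven by the clutch: 0 at the start (1 mm proud), 0.0015 m farther up per click (too fine for one noisy reading). 0.0015 = lying in the first notch; 0.00225 = on top of the second click.
- module: Finned power module, a block 44 (x) x 60 (y) x 32 mm high, 0.11 to 0.22 kg: green board, black body, aluminium fins along y. Origin at the centre of its underside. It starts on the work surface. In the vice its 60 mm length lies along the vice's y (either way round): the jaws press on its ends.
- module_grip (a point): Where to grasp the module: on its centre line, 24 mm above its underside; pinch it across its 44 mm width (along its x). Axes as the module's.
- spool: Orange spool, 54 mm across and 30 mm high, standing; origin under its centre. Leave alone.
- jar: Small amber jar with white cap, 48 mm across, 60 mm high; origin under its centre. Leave alone.
- card: Loose green circuit card 60 x 90 mm, 15 mm high with its connector; origin under its centre. Leave alone.
Not all that is in view belongs to the job. Leave any pink or purple look-alike of the module alone.

How it is judged:
By the outcome, as a careful person would: the job done as asked, in the order asked, and still so for the second after the job is handed in, with the robot touching nothing.
It also fails if it takes over 72 s, if anything falls off the work surface, if the arm or the gripper's body presses on something with over 40 N, if the wrist force passes 120 N, or if a joint passes its speed limit or range.

### The arm

A 6-joint arm with a two-finger parallel gripper is mounted at the origin on the work surface. World frame = base frame: x ahead of the robot, y to its left, z up, the work surface at z = 0. Lengths are in m, angles in rad, forces in N, time in s.
With the tool pointing down it reaches from about 0.35 to 0.725 m from the base axis. Payload 4.3 kg.
Tool frame: the origin (TCP) lies midway between the tips of the shut fingers; the grasp point (between the pads) lies 19 mm behind it; z points along the fingers, y is the direction in which the jaws open and shut (so a half turn about z gives the same grasp; the last joint's range is limited). The gripper opens to 85 mm and grips with 20 to 120 N. Pads are 22 mm wide; open, the fingers measure 114 mm over their backs; the gripper's body (76 mm by 85 mm) begins 54 mm behind the grasp point. The pads swing forward as they close: fully open they stand 13 mm farther back than shut.
Start: joints at [1.013, 0.377, 0.081, 1.274, 0, 1.46], TCP at [0.249, 0.518, 0.231] pointing down, gripper open.
Joint ranges: [-2.72, 2.72], [-0.84, 1.66], [-1.02, 1.22], [-1.77, 2.12], [-1.37, 1.28], [-3.14, 3.14]. Speed limits (rad/s): [2.57, 2.57, 3.14, 3.14, 3.14, 3.14].

### API

Orientations are given as a unit quaternion [w, x, y, z].
In Python, from cell import env, get_image gives the robot as it stands.
- The arm moves only by the tool jog_arm, never from a script. Its arguments are lists of equal length, an entry for each row: "slide": the shift along the tool's x, y, z in m, a list of three; "spin": the turn about the tool's z in rad. In form: {"slide": [[x, y, z], ...], "spin": [spin, ...]}. A call has 1 to 5 rows; each row is the pose to reach, as a shift and turn from the pose commanded when the call began, along the tool's axes at that moment; what a row does not reach only later rows make up. A row lasts 1/10 s, in which the tool goes at most 50 mm and 8.59 degrees, less where a joint would pass 70% of its speed; a pose out of reach is approached as far as the arm can. A call with a gripper value outside its range is refused whole. "jaw" is the opening, from 0 (shut) to 1 (fully open), set as the call begins (left out, the last holds). The fingers move at their own pace and stop on an object; the grip force is fixed at half the most. Time passes only in rows, so rows that repeat a pose let the fingers close. It gives the time, the measured TCP pose, the force and the opening at its end, in the units of the state.
- env.observe(): the state, without advancing time (a new reading comes with each control period).
- get_image(name): name is "scene" or "side" or "wrist"; returns a dict with "color" (400x640x3 uint8, red, green, blue), "fx", "fy", "cx", "cy" (pixels), "cam_to_world" (4x4, takes a point from camera to world coordinates); the wrist camera has in their place "tool_from_camera" (4x4, takes a point from camera to tool coordinates, whose origin is the TCP and whose axes are the flange's). Camera axes: x right, y down, z forward; pixel columns grow to the right and rows downward; lengths in m; the calibration is good to about 2 mm. A picture is of the moment at which its call begins: read the wrist's pose just before it. There is no depth.
- env.job_done(): hands the job in, once; it reports no verdict.
The state is a dict: "time_s": time; "q": joint angles; "joint_vel": joint speeds; "joint_torque": joint torques, N m; "tool_pos": TCP position; "orientation": TCP orientation; "force": force on the tool from outside, world axes, zero at the start; "moment": the same for the moment, N m; "opening": finger opening in m.
Only numpy, scipy, OpenCV 4.12 (cv2) and the standard library are available. Lean on these libraries where they do the work, as an engineer would, in place of code of your own. Each camera call takes 0.05 s, during which the arm holds its last target.

## Working session

There is one attempt and no reset: what is moved stays moved. The work goes in short steps, Python scripts to look and compute and a tool call to move; the robot and the scene stay as the last step left them, time stands still between calls to the robot, and variables do not carry over. Pictures are saved under pics/ and viewed, and the job is handed in when it is done.

Besides the shell and the picture viewer there is one more tool, called after "Call:" as name(argument=value, ...), one argument or row to a line, values as JSON. jog_arm: Moves the arm, as the interface text tells. Its arguments: {"type":"object","properties":{"slide":{"type":"array","items":{"type":"array","items":{"type":"number"}}},"spin":{"type":"array","items":{"type":"number"}},"jaw":{"type":"number"}},"required":["slide","spin"]}

```bash
ls; mkdir -p pics; python3 - <<'E'
from cell import env,get_image
import cv2,numpy as np
s=env.observe()
for k,v in s.items(): print(k,np.round(v,4).tolist())
for n in ["scene","side","wrist"]:
    d=get_image(n); cv2.imwrite(f"pics/{n}0.png",d["color"][:,:,::-1])
    print(n,d["fx"],d["fy"],d["cx"],d["cy"]); print(np.round(d.get("cam_to_world",d.get("tool_from_camera")),4).tolist())
E
```

```text
pics
time_s 0.0
q [1.0127, 0.3781, 0.0797, 1.2744, -0.0, 1.4605]
joint_vel [-0.0001, 0.0022, -0.0021, -0.0009, -0.001, 0.0013]
joint_torque [0.0004, -46.3607, 26.9875, 0.0211, -0.0001, 0.0]
tool_pos [0.2486, 0.5178, 0.2303]
orientation [-0.0003, 0.222, 0.975, -0.001]
force [0.4646, 0.8315, -0.6209]
moment [-0.0263, -0.0042, 0.0523]
opening 0.0852
scene 393.04591628768486 393.04591628768486 321.4068163975113 200.40558184510414
[[-0.1833, 0.7655, -0.6167, 1.2134], [0.983, 0.1464, -0.1104, 0.0091], [0.0058, -0.6265, -0.7794, 0.8741], [0.0, 0.0, 0.0, 1.0]]
side 478.00334982872096 478.00334982872096 323.4809659188101 198.93923752509372
[[0.8734, -0.3083, 0.3771, 0.1165], [-0.4871, -0.5527, 0.6763, -0.9007], [-0.0, -0.7743, -0.6328, 0.825], [0.0, 0.0, 0.0, 1.0]]
wrist 304.4759662037383 304.4759662037383 317.2284427525396 202.6330122812616
[[-0.0005, -0.9641, -0.2657, 0.0675], [1.0, -0.0004, -0.0005, -0.0003], [0.0003, -0.2657, 0.9641, -0.1423], [0.0, 0.0, 0.0, 1.0]]
```

View pics/scene0.png

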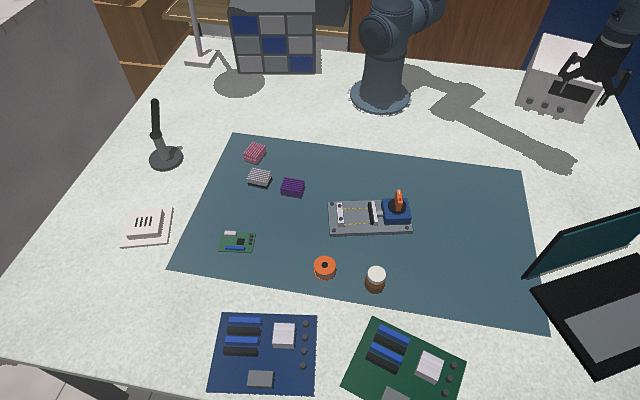

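View pics/side0.png

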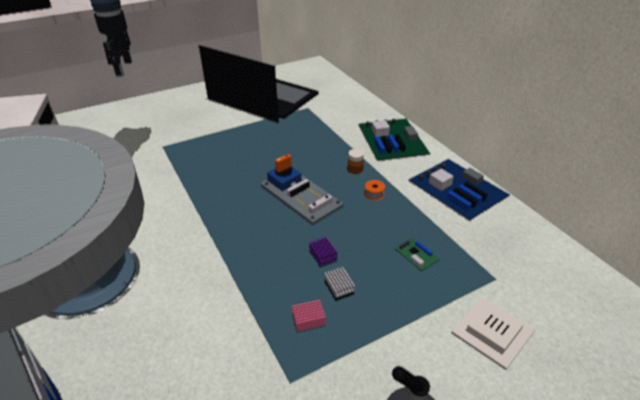

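View pics/wrist0.png

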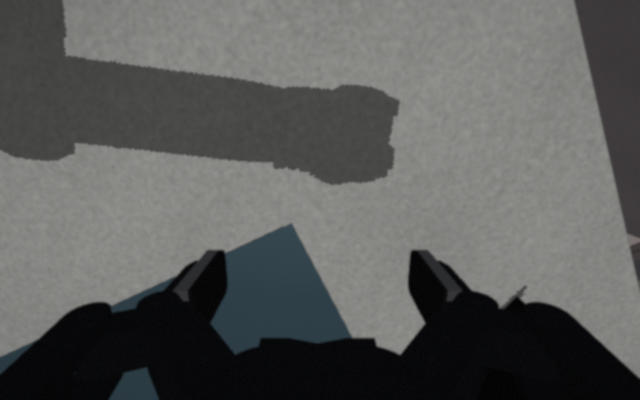

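The scene view has three finned blocks: pink at (255,152), grey/aluminium at (260,177) and purple at (292,187). The aluminium one fits the description, because pink and purple are the look-alikes. The vice is at (370,215) with its knob at (398,200). The wrist view shows only bench, and I'll confirm the choice with a crop.

```bash
cat > h.py <<'E'
import numpy as np,cv2
from cell import env,get_image
from scipy.spatial.transform import Rotation as R
def cam(n):
    if n=="wrist":
        s=env.observe(); d=get_image(n)
        w,x,y,z=s["orientation"]; T=np.eye(4); T[:3,:3]=R.from_quat([x,y,z,w]).as_matrix(); T[:3,3]=s["tool_pos"]
        d["T"]=T@np.array(d["tool_from_camera"])
    else:
        d=get_image(n); d["T"]=np.array(d["cam_to_world"])
    return d
def ray(d,u,v):
    r=d["T"][:3,:3]@np.array([(u-d["cx"])/d["fx"],(v-d["cy"])/d["fy"],1.]); return d["T"][:3,3],r/np.linalg.norm(r)
def onplane(d,u,v,z):
    o,r=ray(d,u,v); return o+r*(z-o[2])/r[2]
def proj(d,p):
    c=np.linalg.inv(d["T"])@np.append(p,1); return np.array([d["fx"]*c[0]/c[2]+d["cx"],d["fy"]*c[1]/c[2]+d["cy"]])
def tri(d1,p1,d2,p2):
    o1,a=ray(d1,*p1);o2,b=ray(d2,*p2)
    t=np.linalg.lstsq(np.c_[a,-b],o2-o1,rcond=None)[0]; q1=o1+a*t[0];q2=o2+b*t[1]
    return (q1+q2)/2,np.linalg.norm(q1-q2)
E
python3 - <<'E'
from h import *
a=cam("scene");b=cam("side")
A=a["color"][:,:,::-1];B=b["color"][:,:,::-1]
c=cv2.resize(A[130:250,210:430],None,fx=3.5,fy=3.5,interpolation=cv2.INTER_CUBIC)
cv2.imwrite("pics/c1.png",c)
c=cv2.resize(B[140:340,250:410],None,fx=3,fy=3,interpolation=cv2.INTER_CUBIC)
cv2.imwrite("pics/c2.png",c)
for n,u,v,z in [("mod",260,175,.032),("pink",255,151,.032),("purple",292,185,.032),("spool",325,265,.03),("jar",376,270,.06),("card",237,241,.01),("fenceL",340,213,.034),("jaw",373,212,.034),("knob",398,190,.095)]:
    print(n,onplane(a,u,v,z).round(3))
E
```

```text
mod [ 0.488 -0.302  0.032]
pink [ 0.395 -0.345  0.032]
purple [ 0.508 -0.202  0.032]
spool [ 0.742 -0.065  0.03 ]
jar [0.75  0.057 0.06 ]
card [ 0.704 -0.304  0.01 ]
fenceL [ 0.582 -0.053  0.034]
jaw [0.562 0.033 0.034]
knob [0.525 0.088 0.095]
```

View pics/c1.png

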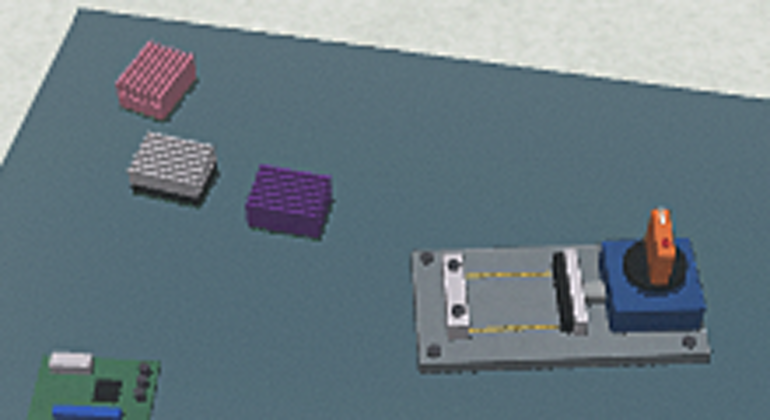

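View pics/c2.png

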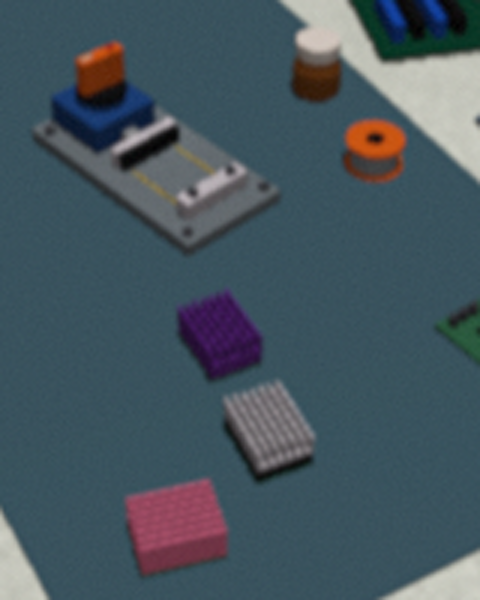

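The crop confirms it: the aluminium-finned block on a black body with a dark base is the module, next to a pink and a purple copy. I'll move the wrist camera over the vice first, then over the module.

Call:
jog_arm(
  slide=[
    [-0.035,-0.028,0],
    [-0.07,-0.056,0],
    [-0.105,-0.084,0],
    [-0.14,-0.112,0],
    [-0.175,-0.14,0],
  ],
  spin=[0.12,0.24,0.36,0.48,0.6],
)

```text
time_s: 0.75
tool_pos: [0.3465, 0.3148, 0.2313]
orientation: [0.0, 0.502, 0.865, 0.0]
force: [0.2, -0.7, -0.1]
opening: 0.0853
```

```bash
cat >> h.py <<'E'
def pose():
    s=env.observe(); w,x,y,z=s["orientation"]; M=R.from_quat([x,y,z,w]).as_matrix()
    return s,np.array(s["tool_pos"]),M,np.arctan2(M[1,1],M[0,1])
def go(p,yaw=None):
    s,t,M,y0=pose()
    d=M.T@(np.array(p)-t); sp=0 if yaw is None else (y0-yaw+np.pi/2)%np.pi-np.pi/2
    print("t",round(s["time_s"],2),"pos",t.round(4),"yaw",round(y0,4),"q6",round(s["q"][5],3),"tilt",M[:,2].round(4),"op",round(s["opening"],4),"| slide",d.round(4),"n",round(np.linalg.norm(d)/.05,1),"spin",round(sp,4),"F",np.round(s["force"],2),"M",np.round(s["moment"],3))
E
python3 -c "
from h import *
go([.5,0,.26],np.radians(13))"
```

```text
t 0.75 pos [0.3465 0.3148 0.2313] yaw 0.5186 q6 1.654 tilt [ 4.e-04  1.e-04 -1.e+00] op 0.0853 | slide [-0.3495 -0.0227 -0.0287] n 7.0 spin 0.2917 F [ 0.15 -0.73 -0.12] M [-0.023 -0.046  0.025]
```

Call:
jog_arm(
  slide=[
    [-0.045,-0.003,-0.005],
    [-0.09,-0.006,-0.01],
    [-0.135,-0.009,-0.015],
    [-0.18,-0.012,-0.02],
    [-0.225,-0.015,-0.025],
  ],
  spin=[0.06,0.12,0.18,0.24,0.29],
)

```text
time_s: 1.25
tool_pos: [0.4459, 0.1122, 0.2566]
orientation: [0.0, 0.621, 0.784, 0.0]
force: [-0.1, 1.6, 0.6]
opening: 0.0854
```

```bash
python3 -c "
from h import *
go([.5,0,.26],np.radians(13))"
```

```text
t 1.25 pos [0.4459 0.1122 0.2566] yaw 0.2307 q6 1.448 tilt [ 4.e-04  2.e-04 -1.e+00] op 0.0854 | slide [-0.1216  0.027  -0.0034] n 2.5 spin 0.0038 F [-0.08  1.61  0.55] M [ 0.004 -0.137 -0.001]
```

Call:
jog_arm(
  slide=[
    [-0.045,0.01,0],
    [-0.085,0.02,0],
    [-0.105,0.027,-0.003],
    [-0.105,0.027,-0.003],
  ],
  spin=[0,0,0,0],
)

```text
time_s: 1.65
tool_pos: [0.4975, 0.0155, 0.2592]
orientation: [0.001, 0.622, 0.783, 0.0]
force: [0.1, 0.3, 0.0]
opening: 0.0854
```

```bash
python3 -c "
from h import *
go([.45,-.25,.2],0)
d=cam('wrist');print(d['T'].round(4).tolist());cv2.imwrite('pics/w1.png',d['color'][:,:,::-1])"
```

```text
t 1.65 pos [0.4975 0.0155 0.2592] yaw 0.2288 q6 1.246 tilt [ 9.e-04 -5.e-04 -1.e+00] op 0.0854 | slide [-0.2478 -0.1065  0.0593] n 5.5 spin 0.2288 F [0.11 0.34 0.01] M [-0.003  0.039 -0.082]
[[0.9741, 0.218, 0.0606, 0.4818], [0.2263, -0.9388, -0.2597, 0.081], [0.0003, 0.2667, -0.9638, 0.4015], [0.0, 0.0, 0.0, 1.0]]
```

View pics/w1.png

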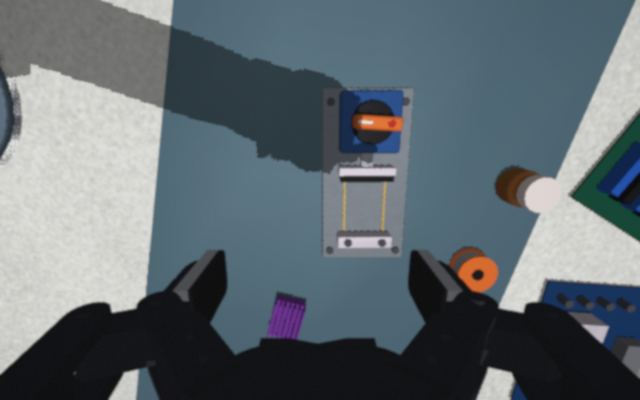

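```bash
python3 -c "
import cv2
a=cv2.imread('pics/w1.png')[75:270,300:430]
cv2.imwrite('pics/w1c.png',cv2.resize(a,None,fx=4,fy=3,interpolation=cv2.INTER_CUBIC))"
```

```text
(no output)
```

View pics/w1c.png

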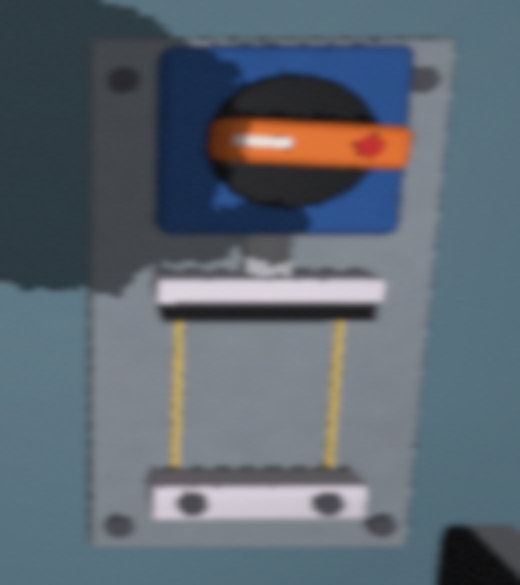

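```bash
python3 - <<'E'
from h import *
T=np.array([[0.9741,0.218,0.0606,0.4818],[0.2263,-0.9388,-0.2597,0.081],[0.0003,0.2667,-0.9638,0.4015],[0,0,0,1]])
d=dict(T=T,fx=304.476,fy=304.476,cx=317.228,cy=202.633)
f=lambda x,y,z: onplane(d,300+x/4-.375,75+y/3-.33,z)[:2]
P=[f(*p,.015) for p in [(92,38),(455,40),(405,546),(92,546)]]
H=[f(*p,.045) for p in [(160,46),(413,46),(397,233),(157,233)]]
Y=[f(*p,.015) for p in [(180,322),(341,322),(331,466),(176,466)]]
for n,Q in [("plate",P),("house",H),("yel",Y)]:
    Q=np.array(Q); u=(Q[0]+Q[1]-Q[2]-Q[3])/2; w=(Q[1]+Q[2]-Q[0]-Q[3])/2
    print(n,Q.mean(0).round(4),"len",np.linalg.norm(u).round(4),np.linalg.norm(w).round(4),"yaw",np.degrees(np.arctan2(u[1],u[0]))-90,np.degrees(np.arctan2(w[1],w[0])))
print("disc",f(295,140,.059)); 
print("bar top",f(210,138,.095),f(412,147,.095),"mid",f(311,143,.095),"pin",f(369,146,.096))
print("jaw top front edge",f(160,305,.034),f(378,305,.034),"fence top inner",f(150,487,.034),f(365,487,.034))
E
```

```text
plate [0.5583 0.0221] len 0.2199 0.1083 yaw 13.366085734093048 12.877959498676095
house [0.541  0.0907] len 0.0682 0.0697 yaw 13.469256804794128 13.078595830358418
yel [ 0.5673 -0.0144] len 0.066 0.0522 yaw 13.411411287137241 13.073787929867365
disc [0.54203709 0.09181962]
bar top [0.51541113 0.0866105 ] [0.56407825 0.09501806] mid [0.53975674 0.09065791] pin [0.55354589 0.09290963]
jaw top front edge [0.52404123 0.02067929] [0.58898074 0.03576203] fence top inner [ 0.54039396 -0.0571112 ] [ 0.60808588 -0.04139382]
```

The view shows the vice at px (323–412, 89–257), with yaw ≈ 13.2° and origin ≈ (0.566, −0.014). The fence's inner face is at y ≈ −36 mm. The knob is at (373,122), with its bar at about 10° in world. Next I'll look at the module.

```bash
python3 -c "
from h import *
go([.485,-.35,.2],.23)"
```

```text
t 1.7 pos [0.4964 0.0171 0.2591] yaw 0.2305 q6 1.247 tilt [-1.e-04  4.e-04 -1.e+00] op 0.0852 | slide [-0.3548 -0.095   0.059 ] n 7.4 spin 0.0005 F [-0.04 -0.05 -0.24] M [-0.01   0.058 -0.04 ]
```

Call:
jog_arm(
  slide=[
    [-0.045,-0.012,0],
    [-0.09,-0.024,0],
    [-0.135,-0.036,0],
    [-0.18,-0.048,0.0],
    [-0.225,-0.06,0.02],
  ],
  spin=[0,0,0,0,0],
)

```text
time_s: 2.2
tool_pos: [0.4908, -0.2151, 0.2419]
orientation: [0.003, 0.619, 0.785, 0.001]
force: [0.1, -0.4, -0.3]
opening: 0.0857
```

Call:
jog_arm(
  slide=[
    [-0.045,-0.012,0.015],
    [-0.09,-0.024,0.03],
    [-0.125,-0.035,0.04],
    [-0.125,-0.035,0.04],
  ],
  spin=[0,0,0,0],
)

```text
time_s: 2.6
tool_pos: [0.4833, -0.346, 0.1972]
orientation: [-0.001, 0.621, 0.783, -0.0]
force: [0.3, -0.0, -0.7]
opening: 0.0853
```

```bash
python3 -c "
from h import *
go([.485,-.3,.2],0)
d=cam('wrist');np.save('pics/T2.npy',d['T']);cv2.imwrite('pics/w2.png',d['color'][:,:,::-1])"
```

```text
t 2.6 pos [ 0.4833 -0.346   0.1972] yaw 0.2295 q6 0.614 tilt [-0.0024  0.0011 -1.    ] op 0.0853 | slide [ 0.0444  0.0121 -0.0028] n 0.9 spin 0.2295 F [ 0.31 -0.01 -0.67] M [ 0.034 -0.034  0.063]
```

View pics/w2.png

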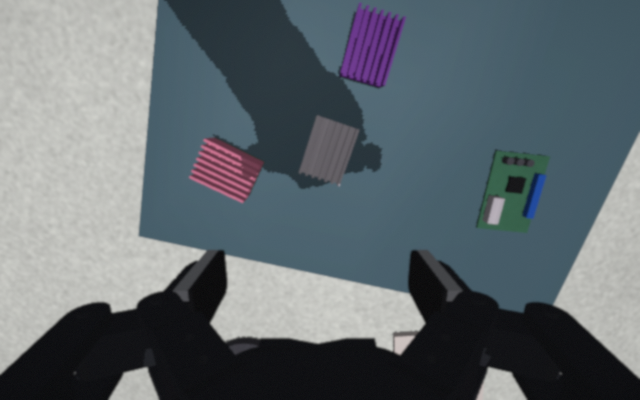

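```bash
python3 -c "
import cv2
a=cv2.imread('pics/w2.png')[100:200,280:380]
a=cv2.convertScaleAbs(a,alpha=1.8)
cv2.imwrite('pics/w2c.png',cv2.resize(a,None,fx=6,fy=6,interpolation=cv2.INTER_CUBIC))"
```

```text
(no output)
```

View pics/w2c.png

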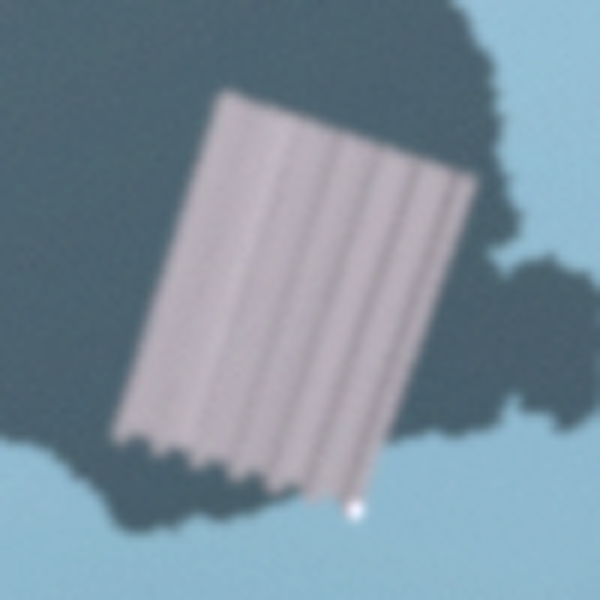

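```bash
python3 - <<'E'
from h import *
d=dict(T=np.load('pics/T2.npy'),fx=304.476,fy=304.476,cx=317.228,cy=202.633)
f=lambda x,y,z: onplane(d,280+x/6-.4,100+y/6-.4,z)[:2]
Q=np.array([f(*p,.032) for p in [(221,90),(476,178),(363,508),(114,438)]])
u=(Q[0]+Q[1]-Q[2]-Q[3])/2; w=(Q[1]+Q[2]-Q[0]-Q[3])/2
print(Q.mean(0).round(4),"len",np.linalg.norm(u).round(4),np.linalg.norm(w).round(4),"yaw",np.degrees(np.arctan2(u[1],u[0]))-90,np.degrees(np.arctan2(w[1],w[0])))
c=Q.mean(0); yaw=np.arctan2(u[1],u[0])-np.pi/2
go([*c,.12],yaw); go([*c,.005],yaw); print(np.degrees(yaw))
E
```

```text
[ 0.4851 -0.3083] len 0.0587 0.0441 yaw -4.534038922532602 -3.9948502193727697
t 2.65 pos [ 0.4837 -0.3438  0.1981] yaw 0.2313 q6 0.614 tilt [-0.0017  0.0022 -1.    ] op 0.0854 | slide [0.034  0.0096 0.0782] n 1.7 spin 0.3105 F [0.43 1.84 0.11] M [-0.026  0.027 -0.026]
t 2.65 pos [ 0.4837 -0.3438  0.1981] yaw 0.2313 q6 0.614 tilt [-0.0017  0.0022 -1.    ] op 0.0854 | slide [0.0337 0.0097 0.1932] n 3.9 spin 0.3105 F [0.43 1.84 0.11] M [-0.026  0.027 -0.026]
-4.534038922532606
```

```bash
python3 - <<'E'
from h import *
d=dict(T=np.load('pics/T2.npy'),fx=304.476,fy=304.476,cx=317.228,cy=202.633)
c=np.array([.4851,-.3083]);a=np.radians(-4.4)
for p in [(264,158),(247,203),(262,168),(383,88),(341,75)]:
    for z in (.0,.032):
        q=onplane(d,*p,z)[:2]-c; print(p,z,"along tool y",(q@[np.cos(a),np.sin(a)]).round(4),"across",(q@[-np.sin(a),np.cos(a)]).round(4))
E
```

```text
(264, 158) 0.0 along tool y -0.0638 across -0.0317
(264, 158) 0.032 along tool y -0.0596 across -0.0263
(247, 203) 0.0 along tool y -0.0693 across -0.0879
(247, 203) 0.032 along tool y -0.0646 across -0.0772
(262, 168) 0.0 along tool y -0.0631 across -0.0432
(262, 168) 0.032 along tool y -0.059 across -0.0367
(383, 88) 0.0 along tool y 0.0363 across 0.0766
(383, 88) 0.032 along tool y 0.0311 across 0.0718
(341, 75) 0.0 along tool y -0.0097 across 0.0754
(341, 75) 0.032 along tool y -0.0106 across 0.0707
```

Call:
jog_arm(
  slide=[
    [0.017,0.005,0.03],
    [0.034,0.01,0.06],
    [0.034,0.01,0.09],
    [0.034,0.01,0.12],
    [0.034,0.01,0.12],
  ],
  spin=[0.12,0.24,0.31,0.31,0.31],
  jaw=0.8,
)

```text
time_s: 3.15
tool_pos: [0.4839, -0.3035, 0.0762]
orientation: [-0.004, 0.733, 0.681, -0.0]
force: [0.3, 0.5, 0.0]
opening: 0.068
```

```bash
python3 -c "
from h import *
go([.4851,-.3083,.004],np.radians(-4.4))
d=cam('wrist');cv2.imwrite('pics/w3.png',d['color'][:,:,::-1])"
```

```text
t 3.15 pos [ 0.4839 -0.3035  0.0762] yaw -0.0738 q6 0.973 tilt [-0.0061  0.0058 -1.    ] op 0.068 | slide [-0.005   0.002   0.0722] n 1.4 spin 0.003 F [0.33 0.5  0.02] M [0.02  0.028 0.021]
```

View pics/w3.png

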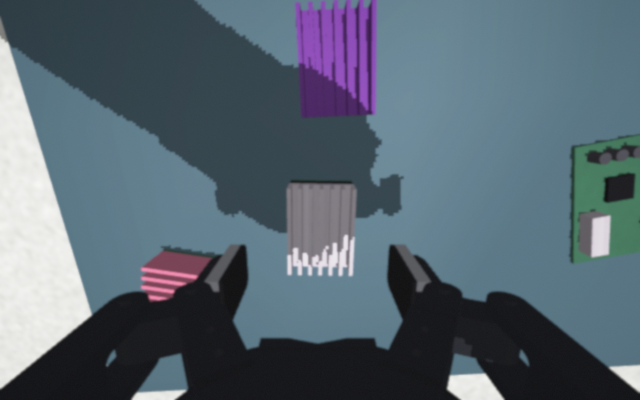

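Call:
jog_arm(
  slide=[
    [-0.003,0.001,0.03],
    [-0.004,0.002,0.055],
    [-0.004,0.002,0.07],
    [-0.004,0.002,0.07],
    [-0.004,0.002,0.07],
  ],
  spin=[0,0,0,0,0],
)

```text
time_s: 3.7
tool_pos: [0.4892, -0.3128, 0.0115]
orientation: [0.001, 0.734, 0.68, 0.0]
force: [0.1, 0.0, 0.0]
opening: 0.0682
```

```bash
python3 -c "
from h import *
go([.4851,-.3083,.004],np.radians(-4.4))
d=cam('wrist');cv2.imwrite('pics/w4.png',d['color'][:,:,::-1])"
```

```text
t 3.7 pos [ 0.4892 -0.3128  0.0115] yaw -0.0762 q6 0.969 tilt [ 0.0019 -0.0012 -1.    ] op 0.0682 | slide [ 0.0042 -0.0045  0.0075] n 0.2 spin 0.0006 F [0.08 0.05 0.05] M [-0.002 -0.012  0.01 ]
```

View pics/w4.png

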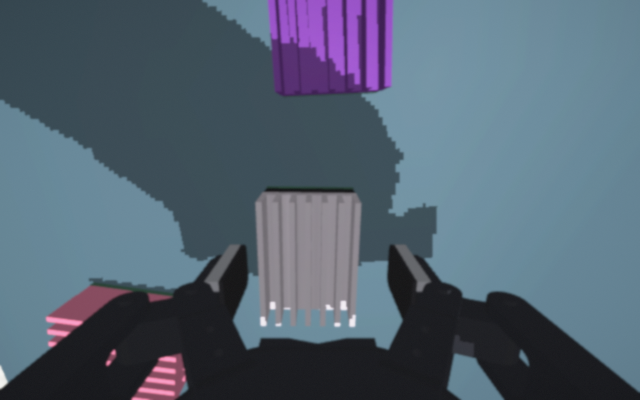

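Call:
jog_arm(
  slide=[
    [0.004,-0.0045,0.004],
    [0.004,-0.0045,0.0075],
    [0.004,-0.0045,0.0075],
    [0.004,-0.0045,0.0075],
  ],
  spin=[0,0,0,0],
)

```text
time_s: 4.15
tool_pos: [0.4837, -0.3082, 0.0021]
orientation: [-0.0, 0.734, 0.679, 0.0]
force: [0.1, -0.3, 0.5]
opening: 0.0683
```

Call:
jog_arm(
  slide=[
    [0,0,0],
    [0,0,0],
    [0,0,0],
    [0,0,0],
    [0,0,0],
  ],
  spin=[0,0,0,0,0],
  jaw=0.3,
)

```text
time_s: 4.65
tool_pos: [0.4842, -0.3086, 0.0024]
orientation: [0.0, 0.734, 0.679, 0.0]
force: [0.2, -1.2, 2.7]
opening: 0.043
```

```bash
python3 -c "
from h import *
go([.4851,-.3083,.004],np.radians(-4.4))
d=cam('wrist');cv2.imwrite('pics/w5.png',d['color'][:,:,::-1])"
```

```text
t 4.65 pos [ 0.4842 -0.3086  0.0024] yaw -0.077 q6 0.97 tilt [ 8.e-04 -6.e-04 -1.e+00] op 0.043 | slide [ 0.0004  0.0009 -0.0016] n 0.0 spin -0.0002 F [ 0.23 -1.16  2.72] M [-0.025 -0.003 -0.003]
```

View pics/w5.png

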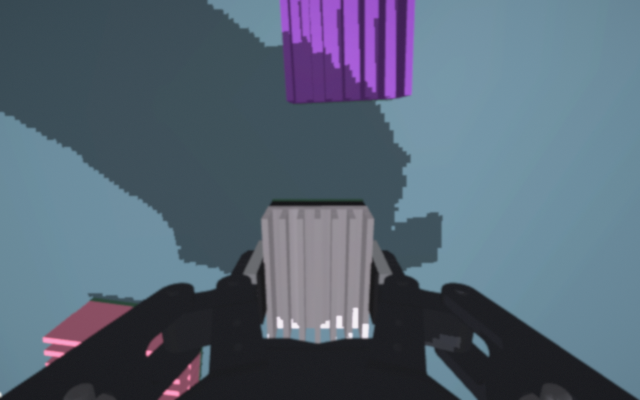

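```bash
python3 -c "
from h import *
s,t,M,y=pose()
d=cam('wrist')
for p in [(264,206),(371,206),(267,338),(371,338)]:
  print((M.T@(onplane(d,*p,.032)-t)).round(4))
"
```

```text
[ 0.0346 -0.0208 -0.0296]
[ 0.0346  0.0204 -0.0296]
[-0.0255 -0.0224 -0.0296]
[-0.0255  0.0232 -0.0295]
```

Call:
jog_arm(
  slide=[
    [0,0,-0.01],
    [0,0,-0.04],
    [0,0,-0.08],
    [0,0,-0.12],
    [0,0,-0.12],
  ],
  spin=[0,0,0,0,0],
  jaw=0.2,
)

```text
time_s: 5.25
tool_pos: [0.4868, -0.3106, 0.1282]
orientation: [0.005, 0.734, 0.679, 0.001]
force: [0.2, -0.7, 0.1]
opening: 0.0431
```

```bash
python3 -c "
from h import *
go([.5662,-.0139,.12],np.radians(13.2))
d=cam('wrist');cv2.imwrite('pics/w6.png',d['color'][:,:,::-1])"
```

```text
t 5.25 pos [ 0.4868 -0.3106  0.1282] yaw -0.077 q6 0.97 tilt [ 0.0078 -0.0061 -1.    ] op 0.0431 | slide [0.302  0.0563 0.007 ] n 6.1 spin -0.3073 F [ 0.15 -0.65  0.13] M [-0.052 -0.032 -0.056]
```

View pics/w6.png

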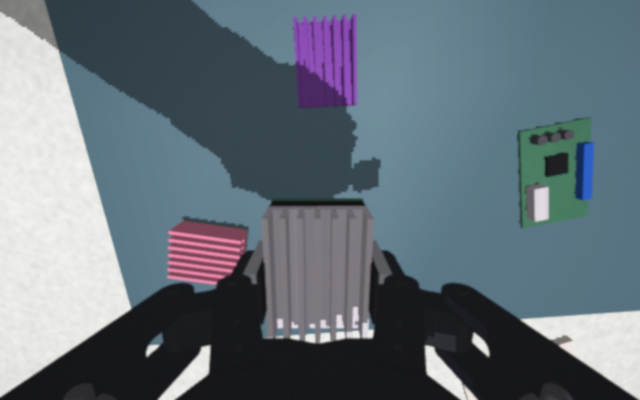

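```bash
python3 -c "
from h import *
go([.5669,-.0168,.11],np.radians(13.2))"
```

```text
t 5.3 pos [ 0.4856 -0.3096  0.1254] yaw -0.0769 q6 0.97 tilt [ 0.0048 -0.0038 -1.    ] op 0.0432 | slide [0.2983 0.0585 0.0147] n 6.1 spin -0.3073 F [-0.7  -0.09 -0.82] M [-0.026  0.002  0.032]
```

Call:
jog_arm(
  slide=[
    [0.03,0.006,0],
    [0.075,0.015,0],
    [0.12,0.024,0],
    [0.165,0.033,0],
    [0.21,0.042,0],
  ],
  spin=[-0.03,-0.08,-0.13,-0.18,-0.23],
)

```text
time_s: 5.8
tool_pos: [0.5404, -0.0999, 0.1203]
orientation: [-0.002, 0.65, 0.76, -0.001]
force: [1.1, -0.3, -1.8]
opening: 0.043
```

Call:
jog_arm(
  slide=[
    [0.037,-0.001,0],
    [0.063,-0.003,0],
    [0.076,-0.006,0],
    [0.076,-0.006,0],
    [0.076,-0.006,0],
  ],
  spin=[-0.04,-0.075,-0.075,-0.075,-0.075],
)

```text
time_s: 6.3
tool_pos: [0.524, -0.0287, 0.1215]
orientation: [-0.0, 0.622, 0.783, -0.001]
force: [0.8, 0.6, -0.5]
opening: 0.0429
```

```bash
python3 -c "
from h import *
go([.5669,-.0168,.022],np.radians(13.2))
d=cam('wrist');np.save('pics/T7.npy',d['T']);cv2.imwrite('pics/w7.png',d['color'][:,:,::-1])
go([.5669,-.0168,.022],np.radians(13.2))"
```

```text
t 6.3 pos [ 0.524  -0.0287  0.1215] yaw 0.227 q6 1.169 tilt [-9.e-04 -6.e-04 -1.e+00] op 0.0429 | slide [0.002  0.0446 0.0995] n 2.2 spin -0.0034 F [ 0.83  0.61 -0.52] M [ 0.002  0.014 -0.027]
t 6.35 pos [ 0.5244 -0.0291  0.1218] yaw 0.2263 q6 1.169 tilt [-2.e-04 -5.e-04 -1.e+00] op 0.043 | slide [0.0025 0.0442 0.0998] n 2.2 spin -0.004 F [ 0.49  0.38 -1.66] M [-0.01  -0.037  0.016]
```

View pics/w7.png

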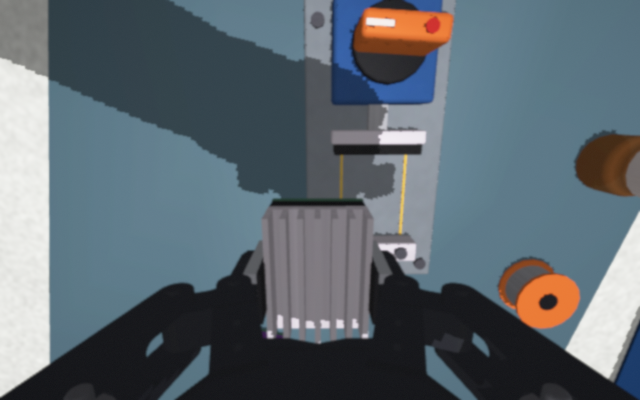

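```bash
python3 -c "
import cv2
a=cv2.imread('pics/w7.png')[120:280,290:450]
cv2.imwrite('pics/w7c.png',cv2.resize(a,None,fx=3.75,fy=3.75,interpolation=cv2.INTER_CUBIC))"
```

```text
(no output)
```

View pics/w7c.png

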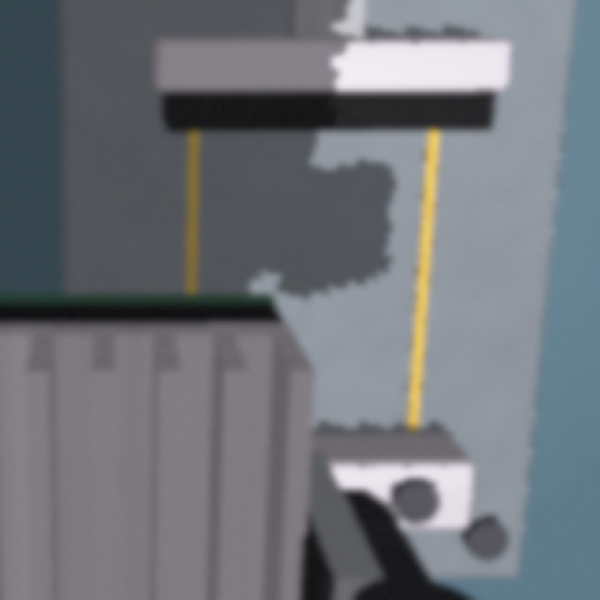

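```bash
python3 - <<'E'
from h import *
d=dict(T=np.load('pics/T7.npy'),fx=304.476,fy=304.476,cx=317.228,cy=202.633)
f=lambda x,y,z: onplane(d,290+x/3.75-.37,120+y/3.75-.37,z)[:2]
M=np.array([[.9736,-.2284],[.2284,.9736]]);o=np.array([.5662,-.0139])
g=lambda *a:(M.T@(f(*a)-o)).round(4)
print("pad",g(165,129,.034),g(493,128,.034),"fence",g(332,462,.034),g(470,462,.034),"fence foot",g(415,431,.015))
print("yel L",g(195,131,.015),g(191,293,.015),"R",g(434,131,.015),g(414,425,.015))
print("plate R edge",g(575,0,.015),g(518,575,.015))
t=np.array([.5242,-.0289]); 
# module far top edge, height = .032 + lift(.1216-.0024)
z=.032+.1192
print("mod far",g(0,322,z),g(285,322,z)); print("tcp",M.T@(t-o))
E
```

```text
pad [-0.0326  0.0367] [0.033  0.0367] fence [ 0.0044 -0.0351] [ 0.0342 -0.0352] fence foot [ 0.0273 -0.0354]
yel L [-0.0251  0.0342] [-0.0254 -0.0021] R [0.0267 0.034 ] [ 0.027 -0.034]
plate R edge [0.0543 0.0612] [ 0.0547 -0.0727]
mod far [-0.0553  0.0303] [-0.0261  0.0302]
tcp [-0.0443172 -0.0050112]
```

```bash
python3 -c "
from h import *
go([.5676,-.0177,.06],np.radians(13.2))"
```

```text
t 6.35 pos [ 0.5244 -0.0291  0.1218] yaw 0.2263 q6 1.169 tilt [-2.e-04 -5.e-04 -1.e+00] op 0.043 | slide [0.0014 0.0446 0.0618] n 1.5 spin -0.004 F [ 0.49  0.38 -1.66] M [-0.01  -0.037  0.016]
```

Call:
jog_arm(
  slide=[
    [0.001,0.025,0],
    [0.001,0.0445,0.01],
    [0.001,0.0445,0.04],
    [0.001,0.0445,0.06],
    [0.001,0.0445,0.06],
  ],
  spin=[-0.004,-0.004,-0.004,-0.004,-0.004],
)

```text
time_s: 6.85
tool_pos: [0.5651, -0.018, 0.0589]
orientation: [-0.003, 0.621, 0.783, -0.002]
force: [-1.2, 0.3, -2.2]
opening: 0.0433
```

Call:
jog_arm(
  slide=[
    [0,0,0],
    [0,0,0],
  ],
  spin=[0,0],
)

```text
time_s: 7.05
tool_pos: [0.5686, -0.0177, 0.0634]
orientation: [0.001, 0.621, 0.784, 0.001]
force: [1.3, -0.4, -0.4]
opening: 0.0433
```

```bash
python3 -c "
from h import *
go([.5676,-.0177,.0174],np.radians(13.2))
d=cam('wrist');np.save('pics/T8.npy',d['T']);cv2.imwrite('pics/w8.png',d['color'][:,:,::-1])
go([.5676,-.0177,.0174],np.radians(13.2))"
```

```text
t 7.05 pos [ 0.5686 -0.0177  0.0634] yaw 0.2308 q6 1.197 tilt [ 2.4e-03 -3.0e-04 -1.0e+00] op 0.0433 | slide [ 0.0003 -0.0011  0.046 ] n 0.9 spin 0.0005 F [ 1.31 -0.43 -0.45] M [-0.037 -0.052  0.02 ]
t 7.1 pos [ 0.5688 -0.0176  0.0636] yaw 0.2311 q6 1.197 tilt [ 2.9e-03 -4.0e-04 -1.0e+00] op 0.0431 | slide [ 0.0002 -0.0013  0.0462] n 0.9 spin 0.0008 F [ 0.27  0.41 -1.05] M [ 0.003 -0.007  0.045]
```

View pics/w8.png

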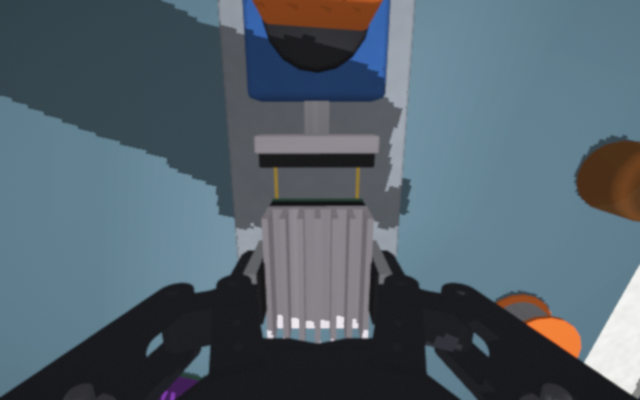

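The module is centred between the yellow lines and square to the black pad (pad edge at v≈166). I'll descend slowly.

Call:
jog_arm(
  slide=[
    [0,-0.001,0.012],
    [0,-0.001,0.024],
    [0,-0.001,0.034],
    [0,-0.001,0.04],
    [0,-0.001,0.041],
  ],
  spin=[0,0,0,0,0],
)

```text
time_s: 7.6
tool_pos: [0.5652, -0.0168, 0.0196]
orientation: [-0.001, 0.62, 0.784, -0.001]
force: [-0.6, 1.0, -1.5]
opening: 0.043
```

Call:
jog_arm(
  slide=[
    [0,0,0],
    [0,0,0],
    [0,0,0],
  ],
  spin=[0,0,0],
)

```text
time_s: 7.9
tool_pos: [0.567, -0.0172, 0.0216]
orientation: [0.0, 0.621, 0.784, 0.0]
force: [0.4, -0.1, -1.2]
opening: 0.0435
```

```bash
python3 -c "
from h import *
go([.5676,-.0177,.0174],np.radians(13.2))
d=cam('wrist');cv2.imwrite('pics/w9.png',d['color'][:,:,::-1])
go([.5676,-.0177,.0174],np.radians(13.2))"
```

```text
t 7.9 pos [ 0.567  -0.0172  0.0216] yaw 0.232 q6 1.197 tilt [ 1.1e-03 -1.0e-04 -1.0e+00] op 0.0435 | slide [-0.0007  0.0004  0.0042] n 0.1 spin 0.0016 F [ 0.36 -0.08 -1.16] M [-0.02   0.002 -0.025]
t 7.95 pos [ 0.567  -0.0172  0.0216] yaw 0.232 q6 1.197 tilt [ 1.1e-03 -1.0e-04 -1.0e+00] op 0.0431 | slide [-0.0007  0.0005  0.0042] n 0.1 spin 0.0016 F [-0.1  -0.25 -0.69] M [ 0.014 -0.025 -0.007]
```

View pics/w9.png

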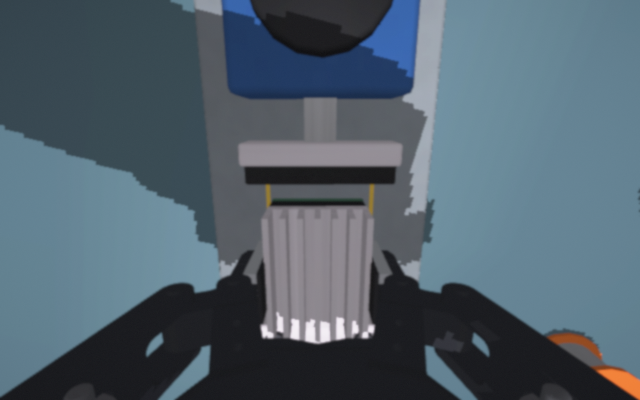

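```bash
python3 -c "
from h import *
s,t,M,y=pose(); d=cam('wrist')
for n,p,z in [('pad',(320,183),.034),('mod top front',(318,207),.0512),('mod bot front',(318,201),.021)]:
  print(n,(M.T@(onplane(d,*p,z)-t)).round(4))"
```

```text
pad [ 0.0402  0.0008 -0.0125]
mod top front [ 0.0344 -0.0001 -0.0297]
mod bot front [ 0.0286 -0.      0.0005]
```

Call:
jog_arm(
  slide=[
    [0,0,0.001],
    [0,0,0.002],
    [0,0,0.003],
    [0,0,0.003],
  ],
  spin=[0,0,0,0],
)

```text
time_s: 8.4
tool_pos: [0.5663, -0.017, 0.0179]
orientation: [-0.0, 0.621, 0.784, -0.0]
force: [0.5, -0.5, -0.2]
opening: 0.0435
```

Call:
jog_arm(
  slide=[
    [0,0,0.0005],
    [0,0,0.001],
    [0,0,0.001],
  ],
  spin=[0,0,0],
)

```text
time_s: 8.7
tool_pos: [0.5665, -0.0171, 0.0174]
orientation: [0.0, 0.62, 0.784, 0.0]
force: [-1.6, 0.0, 2.6]
opening: 0.0433
```

Call:
jog_arm(
  slide=[
    [0,0,0.0005],
    [0,0,0.0005],
  ],
  spin=[0,0],
)

```text
time_s: 8.9
tool_pos: [0.5665, -0.0171, 0.0174]
orientation: [0.0, 0.621, 0.784, 0.0]
force: [-3.5, 0.9, 7.6]
opening: 0.0434
```

In contact at about 7 N, so the module is seated. I'll let go and rise.

Call:
jog_arm(
  slide=[
    [0,0,0],
    [0,0,0],
    [0,0,0],
    [0,0,0],
  ],
  spin=[0,0,0,0],
  jaw=0.8,
)

```text
time_s: 9.3
tool_pos: [0.5665, -0.0171, 0.0164]
orientation: [-0.0, 0.621, 0.784, 0.0]
force: [-0.4, 0.3, 0.0]
opening: 0.0682
```

Call:
jog_arm(
  slide=[
    [0,0,-0.015],
    [0,0,-0.05],
    [0,0,-0.09],
    [0,0,-0.13],
    [0,0,-0.13],
  ],
  spin=[0,0,0,0,0],
)

```text
time_s: 9.8
tool_pos: [0.5707, -0.0177, 0.1527]
orientation: [0.005, 0.62, 0.784, 0.003]
force: [1.2, -0.5, -0.7]
opening: 0.0681
```

```bash
python3 -c "
from h import *
go([.5415,.0915,.16],np.radians(9.8+90))
d=cam('wrist');np.save('pics/T10.npy',d['T']);cv2.imwrite('pics/w10.png',d['color'][:,:,::-1])
go([.5415,.0915,.16],np.radians(9.8+90))"
```

```text
t 9.8 pos [ 0.5707 -0.0177  0.1527] yaw 0.2321 q6 1.197 tilt [ 0.0111 -0.0015 -0.9999] op 0.0681 | slide [ 0.1129 -0.0033 -0.0077] n 2.3 spin -1.5097 F [ 1.21 -0.55 -0.68] M [-0.057 -0.037  0.007]
t 9.85 pos [ 0.5693 -0.0175  0.1499] yaw 0.232 q6 1.197 tilt [ 0.0072 -0.001  -1.    ] op 0.0685 | slide [ 0.1124 -0.0019 -0.0104] n 2.3 spin -1.5098 F [ 0.49  0.21 -0.29] M [-0.007 -0.043  0.008]
```

View pics/w10.png

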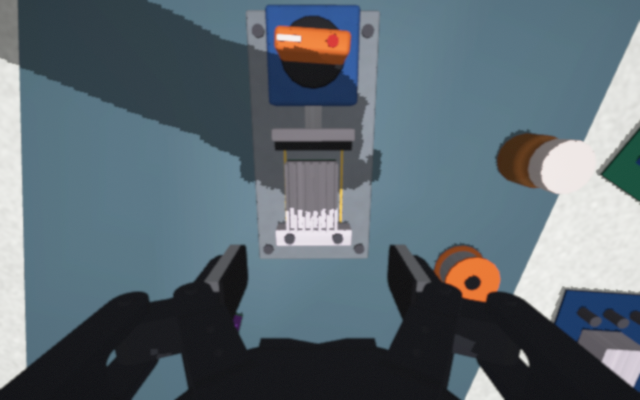

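The module sits between the jaws, square and flat, with black pad showing above it at (313,145). Now I'll go to the knob.

Call:
jog_arm(
  slide=[
    [0.025,0,-0.01],
    [0.055,0,-0.02],
    [0.085,0,-0.03],
    [0.1,0,-0.03],
    [0.112,-0.001,-0.03],
  ],
  spin=[-0.14,-0.28,-0.42,-0.56,-0.7],
  jaw=0.6,
)

```text
time_s: 10.35
tool_pos: [0.5388, 0.0929, 0.1754]
orientation: [-0.001, 0.311, 0.951, -0.0]
force: [0.2, 0.4, -0.7]
opening: 0.0512
```

Call:
jog_arm(
  slide=[
    [0,0,0],
    [0,0,0],
    [0,0,0],
    [0,0,0],
    [0,0,0],
  ],
  spin=[-0.14,-0.28,-0.42,-0.56,-0.7],
)

```text
time_s: 10.85
tool_pos: [0.5387, 0.0917, 0.1748]
orientation: [-0.001, -0.033, 0.999, 0.0]
force: [-0.6, -0.8, 0.6]
opening: 0.0516
```

Call:
jog_arm(
  slide=[
    [0,0,0],
    [0,0,0],
    [0,0,0],
  ],
  spin=[-0.11,-0.11,-0.11],
)

```text
time_s: 11.15
tool_pos: [0.5391, 0.0916, 0.1754]
orientation: [-0.001, -0.084, 0.996, 0.0]
force: [0.4, -0.5, 0.4]
opening: 0.0508
```

```bash
python3 -c "
from h import *
go([.542,.0913,.063],np.radians(9.8+90))
d=cam('wrist');np.save('pics/T11.npy',d['T']);cv2.imwrite('pics/w11.png',d['color'][:,:,::-1])
go([.542,.0913,.063],np.radians(9.8+90))"
```

```text
t 11.15 pos [0.5391 0.0916 0.1754] yaw 1.7397 q6 -0.117 tilt [-0.0019  0.     -1.    ] op 0.0508 | slide [-0.003  -0.0009  0.1124] n 2.2 spin -0.0022 F [ 0.36 -0.5   0.37] M [ 0.002  0.01  -0.027]
t 11.2 pos [0.5392 0.0917 0.1757] yaw 1.7401 q6 -0.117 tilt [-0.0014  0.     -1.    ] op 0.051 | slide [-0.0028 -0.0009  0.1127] n 2.3 spin -0.0018 F [-0.87  0.45  0.11] M [-0.03   0.015 -0.012]
```

View pics/w11.png

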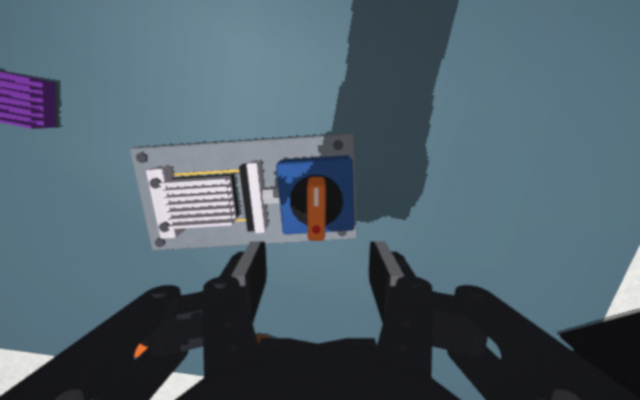

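```bash
python3 -c "
import cv2
a=cv2.imread('pics/w11.png')[140:260,260:380]
cv2.imwrite('pics/w11c.png',cv2.resize(a,None,fx=5,fy=5,interpolation=cv2.INTER_CUBIC))"
```

```text
(no output)
```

View pics/w11c.png

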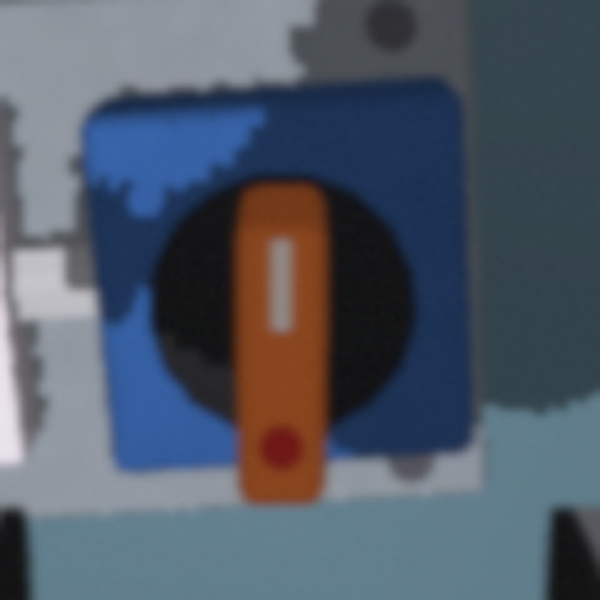

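```bash
python3 - <<'E'
from h import *
d=dict(T=np.load('pics/T11.npy'),fx=304.476,fy=304.476,cx=317.228,cy=202.633)
f=lambda x,y,z: onplane(d,260+x/5-.4,140+y/5-.4,z)
s,t,M,y=pose()
for n,p in dict(top=(281.5,365,.095),e1=(281.5,230,.095),e2=(281.5,501,.095),disc=(283,308,.059),pin=(281,447,.096),l=(236,300,.095),r=(329,300,.095),h1=(85,120,.045),h2=(462,90,.045),h3=(470,450,.045),h4=(118,470,.045)).items():
    q=f(*p); print(n,q[:2].round(4),"tool",(M.T@(q-t))[:2].round(4))
go([.542,.0913,.063],np.radians(99.8))
E
```

```text
top [0.5407 0.0907] tool [-0.0014 -0.0012]
e1 [0.5199 0.0872] tool [ 0.0197 -0.0012]
e2 [0.5628 0.0944] tool [-0.0238 -0.0012]
disc [0.5413 0.091 ] tool [-0.0021 -0.0011]
pin [0.5535 0.0928] tool [-0.0144 -0.0013]
l [0.5317 0.0822] tool [ 0.0089 -0.0081]
r [0.5294 0.0961] tool [0.0088 0.006 ]
h1 [0.5165 0.0507] tool [ 0.0291 -0.0366]
h2 [0.4999 0.1163] tool [0.0344 0.0309]
h3 [0.5667 0.1313] tool [-0.0339  0.0344]
h4 [0.5819 0.0658] tool [-0.0379 -0.0327]
t 11.2 pos [0.5392 0.0917 0.1757] yaw 1.7401 q6 -0.117 tilt [-0.0014  0.     -1.    ] op 0.051 | slide [-0.0028 -0.0009  0.1127] n 2.3 spin -0.0018 F [-0.87  0.45  0.11] M [-0.03   0.015 -0.012]
```

Call:
jog_arm(
  slide=[
    [-0.002,-0.001,0.03],
    [-0.002,-0.001,0.06],
    [-0.002,-0.001,0.085],
    [-0.002,-0.001,0.1],
    [-0.002,-0.001,0.1],
  ],
  spin=[0,0,0,0,0],
  jaw=0.5,
)

```text
time_s: 11.7
tool_pos: [0.5394, 0.0909, 0.0739]
orientation: [-0.003, -0.085, 0.996, 0.0]
force: [-0.4, -0.0, -0.5]
opening: 0.0432
```

Call:
jog_arm(
  slide=[
    [0,0,0],
    [0,0,0],
  ],
  spin=[0,0],
)

```text
time_s: 11.9
tool_pos: [0.5429, 0.0911, 0.0777]
orientation: [0.001, -0.085, 0.996, 0.0]
force: [0.2, 0.1, 1.0]
opening: 0.0426
```

```bash
python3 -c "
from h import *
go([.542,.0913,.064],np.radians(9.8+90))
d=cam('wrist');cv2.imwrite('pics/w12.png',d['color'][:,:,::-1])
go([.542,.0913,.064],np.radians(9.8+90))"
```

```text
t 11.9 pos [0.5429 0.0911 0.0777] yaw 1.7415 q6 -0.12 tilt [ 2.1e-03  2.0e-04 -1.0e+00] op 0.0426 | slide [0.0009 0.0003 0.0137] n 0.3 spin -0.0003 F [0.21 0.07 0.99] M [-0.023  0.041 -0.022]
t 11.95 pos [0.543  0.0911 0.0779] yaw 1.7416 q6 -0.12 tilt [ 2.5e-03  2.0e-04 -1.0e+00] op 0.043 | slide [0.001  0.0004 0.0139] n 0.3 spin -0.0002 F [ 0.68 -0.39  1.23] M [-0.07  -0.013  0.027]
```

View pics/w12.png

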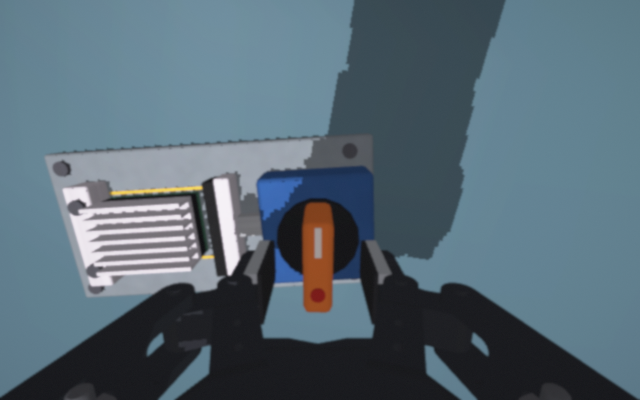

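The bar at (318,258) is centred between the fingers. I'll descend the last 13 mm and pinch.

Call:
jog_arm(
  slide=[
    [0.0005,0,0.006],
    [0.0005,0,0.0115],
    [0.0005,0,0.013],
    [0.0005,0,0.013],
    [0.0005,0,0.013],
  ],
  spin=[0,0,0,0,0],
)

```text
time_s: 12.45
tool_pos: [0.5413, 0.091, 0.0635]
orientation: [-0.0, -0.086, 0.996, 0.0]
force: [-0.4, -0.4, 0.3]
opening: 0.0428
```

Call:
jog_arm(
  slide=[
    [0,0,0],
    [0,0,0],
    [0,0,0],
    [0,0,0],
    [0,0,0],
  ],
  spin=[0,0,0,0,0],
  jaw=0.0,
)

```text
time_s: 12.95
tool_pos: [0.5416, 0.091, 0.0638]
orientation: [0.0, -0.085, 0.996, 0.0]
force: [-0.3, -0.1, 2.4]
opening: 0.0128
```

```bash
python3 -c "
from h import *
go([.542,.0913,.064],np.radians(9.8+90))
d=cam('wrist');cv2.imwrite('pics/w13.png',d['color'][:,:,::-1])
go([.542,.0913,.064],np.radians(9.8+90))"
```

```text
t 12.95 pos [0.5416 0.091  0.0638] yaw 1.7419 q6 -0.12 tilt [ 5.e-04  1.e-04 -1.e+00] op 0.0128 | slide [-0.0005  0.0002 -0.0002] n 0.0 spin 0.0001 F [-0.27 -0.09  2.39] M [ 0.009  0.159 -0.101]
t 13.0 pos [0.5415 0.091  0.0638] yaw 1.7419 q6 -0.12 tilt [ 5.e-04  2.e-04 -1.e+00] op 0.0134 | slide [-0.0005  0.0002 -0.0002] n 0.0 spin 0.0001 F [-1.19  0.42  2.05] M [-0.061  0.138 -0.117]
```

View pics/w13.png

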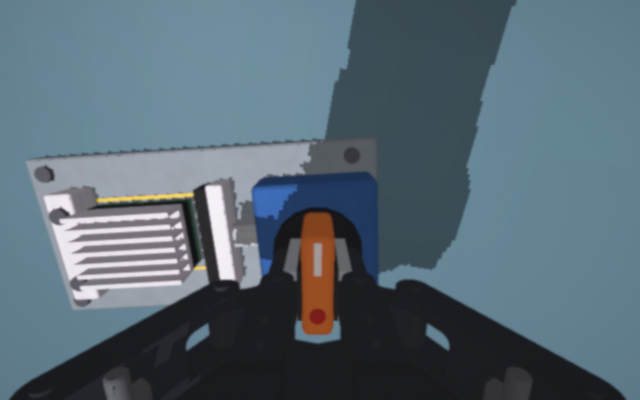

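Knob gripped, with opening 13 mm. Starting the turn; spin + is clockwise from above.

Call:
jog_arm(
  slide=[
    [0,0,0],
    [0,0,0],
    [0,0,0],
    [0,0,0],
    [0,0,0],
  ],
  spin=[0.1,0.2,0.3,0.4,0.5],
)

```text
time_s: 13.5
tool_pos: [0.5416, 0.0914, 0.0639]
orientation: [0.0, 0.165, 0.986, 0.001]
force: [-1.4, 1.2, 3.8]
opening: 0.0132
```

```bash
python3 -c "
from h import *
go([.542,.0913,.064])
d=cam('wrist');cv2.imwrite('pics/w14.png',d['color'][:,:,::-1])
go([.542,.0913,.064])"
```

```text
t 13.5 pos [0.5416 0.0914 0.0639] yaw 1.2389 q6 0.383 tilt [ 6.e-04  1.e-03 -1.e+00] op 0.0132 | slide [-0.0004 -0.     -0.0001] n 0.0 spin 0 F [-1.43  1.24  3.82] M [0.235 0.175 0.171]
t 13.55 pos [0.5416 0.0914 0.0638] yaw 1.2362 q6 0.386 tilt [ 6.e-04  1.e-03 -1.e+00] op 0.0131 | slide [-0.0004  0.     -0.0002] n 0.0 spin 0 F [-0.93  1.18  2.83] M [0.221 0.112 0.064]
```

View pics/w14.png

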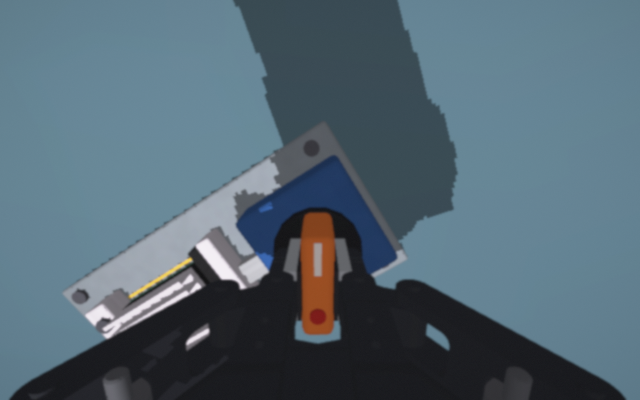

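Call:
jog_arm(
  slide=[
    [0,0,0],
    [0,0,0],
    [0,0,0],
    [0,0,0],
    [0,0,0],
  ],
  spin=[0.1,0.2,0.3,0.4,0.5],
)

```text
time_s: 14.05
tool_pos: [0.5419, 0.0918, 0.0639]
orientation: [0.0, 0.403, 0.915, 0.001]
force: [-0.4, 2.8, 2.2]
opening: 0.0133
```

```bash
cat > m.py <<'E'
from h import *
import sys
ms=[];
for i in range(int(sys.argv[1])):
    s,t,M,y=pose(); ms.append(s["moment"][2]); d=cam('wrist')
print("t",s["time_s"],"Mz",np.round(ms,3),"mean",np.mean(ms).round(3),"yaw",round(y,3),"turned",round(1.742-y,3),"q6",round(s["q"][5],3),"pos",t.round(4),"op",round(s["opening"],4),"F",np.round(s["force"],1))
cv2.imwrite(f'pics/{sys.argv[2]}.png',d['color'][:,:,::-1])
E
python3 m.py 4 w15; python3 -c "
from h import *
d=cam('scene');cv2.imwrite('pics/s15.png',cv2.resize(d['color'][180:245,315:425,::-1],None,fx=7,fy=7,interpolation=cv2.INTER_CUBIC))"
```

```text
t 14.2 Mz [0.197 0.047 0.072 0.029] mean 0.086 yaw 0.746 turned 0.996 q6 0.877 pos [0.5419 0.0918 0.0639] op 0.0133 F [-0.   3.1  2.8]
```

View pics/s15.png

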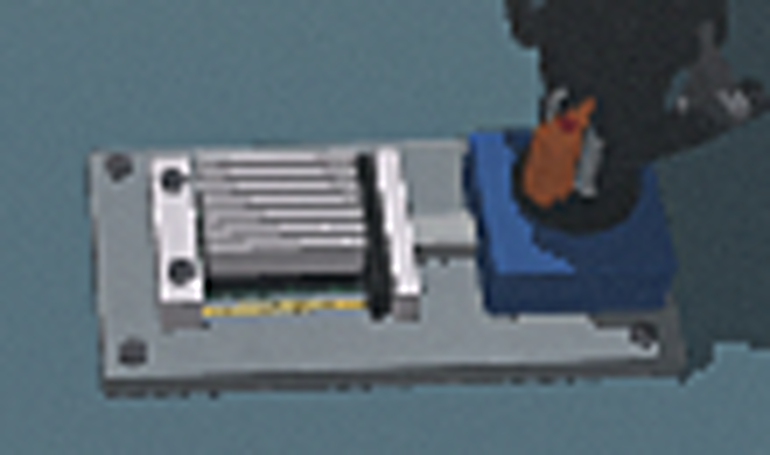

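The scene view shows the module square between the fence and the pad, which is now almost touching it, at px (205–370) in the crop. I'll continue in smaller steps.

Call:
jog_arm(
  slide=[
    [0,0,0],
    [0,0,0],
    [0,0,0],
    [0,0,0],
  ],
  spin=[0.1,0.2,0.3,0.3],
)

```text
time_s: 14.7
tool_pos: [0.5421, 0.0919, 0.0639]
orientation: [0.0, 0.534, 0.845, 0.001]
force: [1.3, 5.7, 1.7]
opening: 0.013
```

```bash
python3 m.py 3 w16
```

```text
t 14.8 Mz [ 0.063  0.024 -0.009] mean 0.026 yaw 0.445 turned 1.297 q6 1.177 pos [0.5421 0.0919 0.0639] op 0.0131 F [0.6 5.8 2.3]
```

Call:
jog_arm(
  slide=[
    [0,0,0],
    [0,0,0],
    [0,0,0],
  ],
  spin=[0.1,0.15,0.15],
)

```text
time_s: 15.15
tool_pos: [0.5422, 0.0919, 0.0639]
orientation: [-0.0, 0.596, 0.803, 0.001]
force: [2.0, 5.5, 2.0]
opening: 0.0131
```

```bash
python3 m.py 4 w17
```

```text
t 15.3 Mz [0.03  0.051 0.042 0.073] mean 0.049 yaw 0.295 turned 1.447 q6 1.327 pos [0.5422 0.0919 0.0639] op 0.0129 F [1.4 5.7 1.7]
```

Call:
jog_arm(
  slide=[
    [0,0,0],
    [0,0,0],
    [0,0,0],
  ],
  spin=[0.08,0.1,0.1],
)

```text
time_s: 15.65
tool_pos: [0.5423, 0.092, 0.0639]
orientation: [-0.0, 0.635, 0.773, 0.001]
force: [1.3, 5.6, 2.8]
opening: 0.0131
```

```bash
python3 m.py 6 w18
```

```text
t 15.9 Mz [0.06  0.085 0.045 0.039 0.048 0.04 ] mean 0.053 yaw 0.195 turned 1.547 q6 1.427 pos [0.5423 0.0919 0.0639] op 0.013 F [2.  5.  1.7]
```

Call:
jog_arm(
  slide=[
    [0,0,0],
    [0,0,0],
    [0,0,0],
  ],
  spin=[0.08,0.1,0.1],
)

```text
time_s: 16.25
tool_pos: [0.5424, 0.092, 0.0639]
orientation: [-0.0, 0.673, 0.74, 0.001]
force: [0.9, 5.8, 1.7]
opening: 0.0134
```

```bash
python3 m.py 6 w19
```

```text
t 16.5 Mz [0.066 0.093 0.068 0.034 0.094 0.02 ] mean 0.062 yaw 0.095 turned 1.647 q6 1.527 pos [0.5424 0.092  0.0639] op 0.0131 F [1.8 5.1 1.7]
```

```bash
python3 -c "
from h import *
d=cam('scene');cv2.imwrite('pics/s19.png',cv2.resize(d['color'][180:245,315:425,::-1],None,fx=7,fy=7,interpolation=cv2.INTER_CUBIC))"
```

```text
(no output)
```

View pics/s19.png

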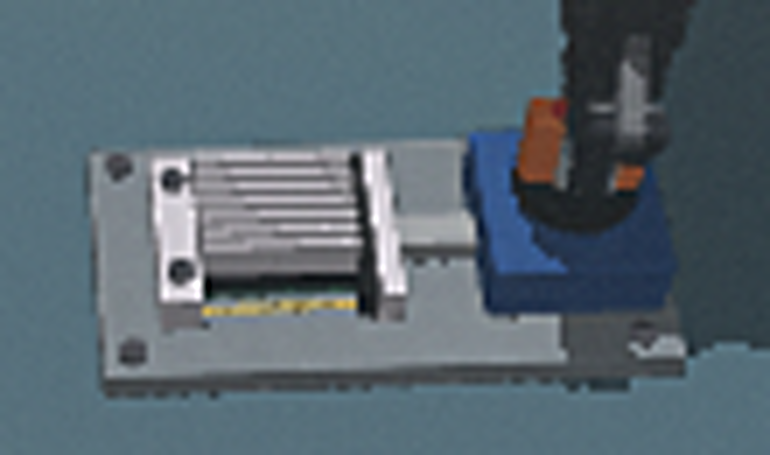

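View pics/w19.png

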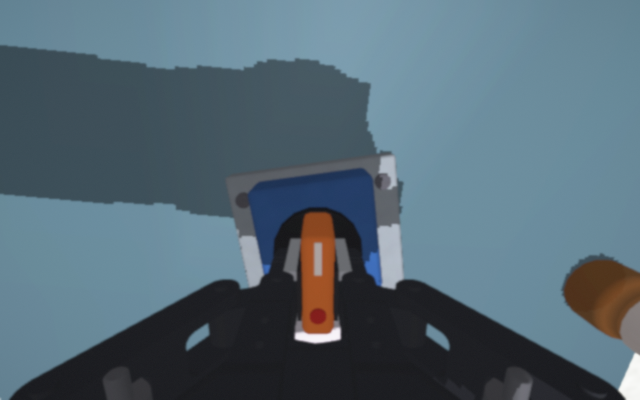

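```bash
cat > pin.py <<'E'
import cv2,numpy as np,sys
for n in sys.argv[1:]:
    a=cv2.imread(f'pics/{n}.png').astype(float)[295:340,295:340]
    b,g,r=a[...,0],a[...,1],a[...,2]
    w=np.clip((r-g*2.5)/100,0,1)*(r>80)
    # redness weight: orange has g/r~.45 
    m=((r>90)&(g<.32*r)).astype(float)
    ys,xs=np.mgrid[0:45,0:45]
    o=((r>90)&(g>.32*r)&(b<.4*r)); rows=np.where(o.sum(1)>10)[0]
    print(n,"pin area",m.sum(),"cent",(295+(xs*m).sum()/m.sum()).round(2),(295+(ys*m).sum()/m.sum()).round(2),"bar bottom row",295+rows.max() if len(rows) else None)
E
python3 pin.py w13 w14 w15 w16 w17 w18 w19
```

```text
w13 pin area 165.0 cent 317.18 316.25 bar bottom row 333
w14 pin area 167.0 cent 317.44 316.39 bar bottom row 333
w15 pin area 163.0 cent 317.51 316.19 bar bottom row 332
w16 pin area 159.0 cent 317.55 316.0 bar bottom row 332
w17 pin area 160.0 cent 317.5 315.91 bar bottom row 332
w18 pin area 161.0 cent 317.53 315.88 bar bottom row 332
w19 pin area 162.0 cent 317.53 315.93 bar bottom row 332
```

Call:
jog_arm(
  slide=[
    [0,0,0],
    [0,0,0],
    [0,0,0],
  ],
  spin=[0.08,0.08,0.08],
)

```text
time_s: 16.9
tool_pos: [0.5425, 0.092, 0.0639]
orientation: [-0.0, 0.702, 0.713, 0.002]
force: [1.3, 5.2, 0.9]
opening: 0.0133
```

```bash
python3 m.py 6 w20; python3 pin.py w20
```

```text
t 17.15 Mz [0.084 0.132 0.079 0.097 0.068 0.072] mean 0.089 yaw 0.015 turned 1.727 q6 1.607 pos [0.5425 0.092  0.0639] op 0.013 F [1.5 5.3 1.6]
w20 pin area 163.0 cent 317.54 315.88 bar bottom row 332
```

Call:
jog_arm(
  slide=[
    [0,0,0],
    [0,0,0],
    [0,0,0],
  ],
  spin=[0.08,0.08,0.08],
)

```text
time_s: 17.5
tool_pos: [0.5425, 0.092, 0.0639]
orientation: [-0.0, 0.73, 0.684, 0.002]
force: [2.5, 5.3, 0.5]
opening: 0.0129
```

```bash
python3 m.py 6 w21; python3 pin.py w21
```

```text
t 17.75 Mz [0.122 0.092 0.077 0.104 0.115 0.07 ] mean 0.097 yaw -0.064 turned 1.806 q6 1.687 pos [0.5425 0.092  0.0639] op 0.0134 F [1.7 5.4 0.9]
w21 pin area 164.0 cent 317.48 315.99 bar bottom row 332
```

Call:
jog_arm(
  slide=[
    [0,0,0],
    [0,0,0],
    [0,0,0],
  ],
  spin=[0.08,0.08,0.08],
)

```text
time_s: 18.1
tool_pos: [0.5426, 0.092, 0.0639]
orientation: [-0.0, 0.756, 0.654, 0.002]
force: [2.5, 6.1, 0.6]
opening: 0.0131
```

```bash
python3 m.py 6 w22; python3 pin.py w22
```

```text
t 18.35 Mz [0.163 0.175 0.089 0.16  0.133 0.137] mean 0.143 yaw -0.144 turned 1.886 q6 1.767 pos [0.5426 0.092  0.0639] op 0.0135 F [3.1 4.7 1.4]
w22 pin area 167.0 cent 317.53 316.11 bar bottom row 332
```

Call:
jog_arm(
  slide=[
    [0,0,0],
    [0,0,0],
    [0,0,0],
  ],
  spin=[0.06,0.06,0.06],
)

```text
time_s: 18.7
tool_pos: [0.5427, 0.092, 0.0639]
orientation: [-0.0, 0.776, 0.631, 0.002]
force: [2.1, 5.6, 1.0]
opening: 0.013
```

```bash
python3 m.py 6 w23; python3 pin.py w23
```

```text
t 18.95 Mz [0.121 0.14  0.116 0.122 0.083 0.14 ] mean 0.12 yaw -0.204 turned 1.946 q6 1.827 pos [0.5427 0.092  0.0639] op 0.0129 F [2.8 5.1 1. ]
w23 pin area 168.0 cent 317.54 316.07 bar bottom row 332
```

Call:
jog_arm(
  slide=[
    [0,0,0],
    [0,0,0],
    [0,0,0],
  ],
  spin=[0.06,0.06,0.06],
)

```text
time_s: 19.3
tool_pos: [0.5427, 0.0919, 0.0639]
orientation: [-0.0, 0.794, 0.608, 0.002]
force: [1.4, 5.4, 1.0]
opening: 0.0131
```

```bash
python3 m.py 6 w24; python3 pin.py w24
```

```text
t 19.55 Mz [-0.004  0.035 -0.025  0.046 -0.028  0.065] mean 0.015 yaw -0.265 turned 2.007 q6 1.887 pos [0.5427 0.092  0.0639] op 0.0131 F [2.7 5.4 1.6]
w24 pin area 174.0 cent 317.42 316.24 bar bottom row 332
```

The peak was around 1.9 rad and the torque has now dropped to about 0, so slip is about 0.2 rad. I'll go on to roughly 0.33.

Call:
jog_arm(
  slide=[
    [0,0,0],
    [0,0,0],
    [0,0,0],
  ],
  spin=[0.07,0.07,0.07],
)

```text
time_s: 19.9
tool_pos: [0.5428, 0.0919, 0.0639]
orientation: [-0.0, 0.815, 0.579, 0.002]
force: [2.8, 5.3, 0.9]
opening: 0.0128
```

```bash
python3 m.py 6 w25; python3 pin.py w25
```

```text
t 20.15 Mz [-0.092 -0.068 -0.115 -0.083 -0.086 -0.111] mean -0.092 yaw -0.335 turned 2.077 q6 1.957 pos [0.5428 0.0919 0.0639] op 0.0128 F [3.  5.5 1. ]
w25 pin area 183.0 cent 317.28 316.41 bar bottom row 332
```

Call:
jog_arm(
  slide=[
    [0,0,0],
    [0,0,0],
    [0,0,0],
  ],
  spin=[0.06,0.06,0.06],
)

```text
time_s: 20.5
tool_pos: [0.5428, 0.0919, 0.0639]
orientation: [-0.0, 0.832, 0.555, 0.002]
force: [3.1, 4.3, 0.8]
opening: 0.013
```

```bash
python3 m.py 6 w26; python3 pin.py w26
```

```text
t 20.75 Mz [-0.156 -0.105 -0.054 -0.094 -0.096 -0.094] mean -0.1 yaw -0.395 turned 2.137 q6 2.017 pos [0.5428 0.0919 0.0639] op 0.0135 F [3.1 5.1 0.7]
w26 pin area 191.0 cent 317.27 316.76 bar bottom row 332
```

The torque is −0.10 N·m and symmetric about its minimum, which puts the slip at about 0.33 rad, inside the release window. Letting go.

Call:
jog_arm(
  slide=[
    [0,0,0],
    [0,0,0],
    [0,0,0],
    [0,0,0],
  ],
  spin=[0,0,0,0],
  jaw=0.5,
)

```text
time_s: 21.2
tool_pos: [0.541, 0.0905, 0.0633]
orientation: [0.0, 0.833, 0.553, -0.001]
force: [-0.4, 0.6, 0.1]
opening: 0.0427
```

```bash
python3 m.py 2 w27; python3 pin.py w27
```

```text
t 21.25 Mz [-0.044 -0.056] mean -0.05 yaw -0.398 turned 2.14 q6 2.019 pos [0.5411 0.0906 0.0634] op 0.0426 F [-0.2 -0.2  0.4]
w27 pin area 198.0 cent 319.11 313.91 bar bottom row 329
```

View pics/w27.png

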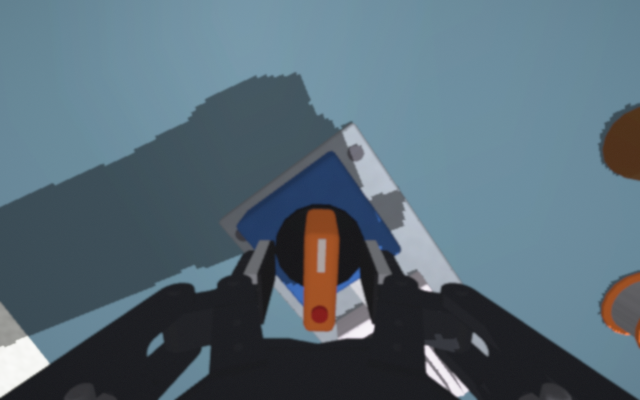

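The knob settled slightly onward, with the bar and pin at (320,314), and pin area grew steadily from 161 to 198. I'll rise straight up and check.

Call:
jog_arm(
  slide=[
    [0,0,-0.02],
    [0,0,-0.05],
    [0,0,-0.09],
    [0,0,-0.13],
    [0,0,-0.16],
  ],
  spin=[0,0,0,0,0],
)

```text
time_s: 21.8
tool_pos: [0.5419, 0.0909, 0.2263]
orientation: [0.001, 0.833, 0.553, 0.001]
force: [0.2, 0.0, -0.3]
opening: 0.0425
```

Call:
jog_arm(
  slide=[
    [0.0,0.03,0],
    [0,0.06,0],
    [0,0.06,0],
    [0,0.06,0],
  ],
  spin=[-0.14,-0.28,-0.42,-0.56],
)

```text
time_s: 22.2
tool_pos: [0.5973, 0.0671, 0.2231]
orientation: [-0.0, 0.646, 0.764, -0.0]
force: [-0.7, -0.1, -0.5]
opening: 0.0425
```

```bash
python3 -c "
from h import *
go([.5,0,.2])
d=cam('wrist');cv2.imwrite('pics/w28.png',d['color'][:,:,::-1])
d=cam('scene');cv2.imwrite('pics/s28f.png',d['color'][:,:,::-1]);cv2.imwrite('pics/s28.png',cv2.resize(d['color'][175:245,315:425,::-1],None,fx=7,fy=7,interpolation=cv2.INTER_CUBIC))"
```

```text
t 22.2 pos [0.5973 0.0671 0.2231] yaw 0.1671 q6 1.41 tilt [-3.e-04 -2.e-04 -1.e+00] op 0.0425 | slide [-0.0499 -0.1071  0.0232] n 2.4 spin 0 F [-0.69 -0.1  -0.46] M [0.013 0.031 0.064]
```

View pics/w28.png

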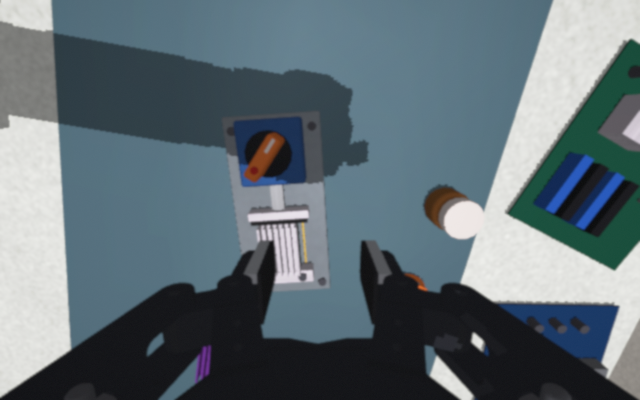

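View pics/s28.png

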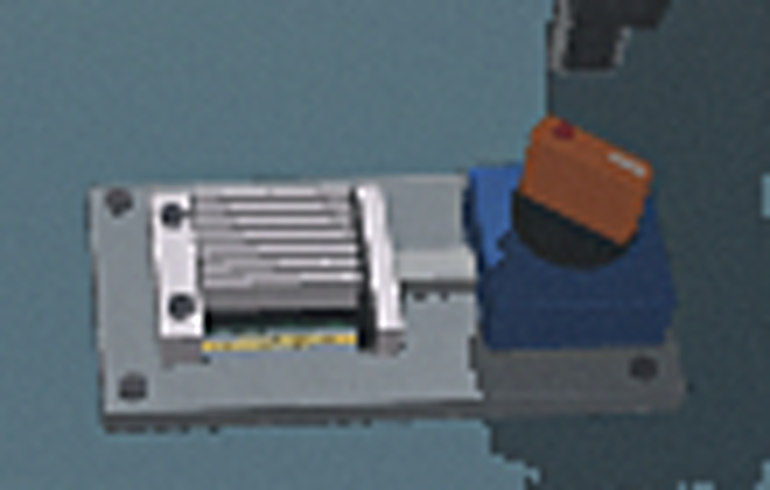

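View pics/s28f.png

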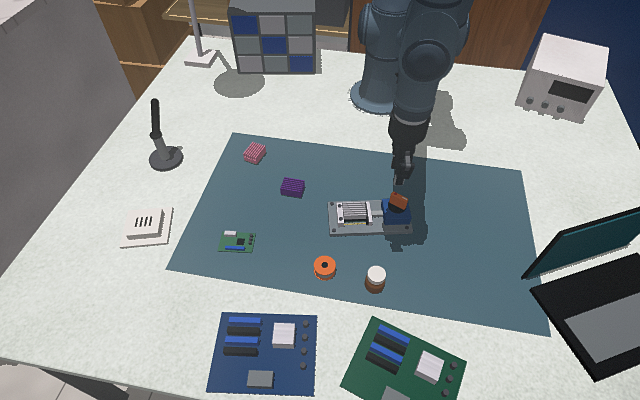

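The checks agree. The module is clamped flat and square between fence and pad. The knob bar rests at about −119°, roughly 2.2 rad from its start, so it is in the first notch. The spool (325,266), jar (376,276) and card (237,241) are where they were. Handing in.

```bash
python3 -c "
from cell import env
print(env.job_done(), env.observe()['time_s'])"
```

```text
the job is handed in; nothing more can be done
the job is handed in; nothing more can be done
```

The aluminium-finned module is clamped flat and square in the vice, and I stopped the knob after one clutch click. The job was handed in with the clock at about 22 s of the 72 s allowed.

- **Placing:** I set the module on the bed between the fence and the pad, with a touch-down force of about 7 N, and let go before turning the knob.
- **Tightening:** I turned the knob clockwise 2.14 rad. The paused torque rose from about 0.05 to a peak of 0.14 N·m, passed through zero, then went to −0.10 N·m. That puts the slip at about 0.33 rad, so I let go there, and the knob settled a little onward.
- **Last checks:** The pictures show the module still square and held between fence and pad, and the knob resting at about −119°, roughly 2.2 rad from its start. The gripper is clear of everything. The spool, jar, card, and the pink and purple copies look unmoved.
- **Disagreements:**
    - Two measurements of where the module sat in the grip differed by about 4 mm. I used the later one, taken with the arm still, and the clearance at the pad came out as expected.
    - The pin's rise showed only as a steady growth of its image. I took that as agreeing with one click, not as a measurement of height.

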